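Seat the black sample carrier in the contact fixture

ROBOT

A 6-joint arm with a two-finger parallel gripper is mounted at the origin on the work surface. World frame = base frame: x ahead of the robot, y to its left, z up, the work surface at z = 0. Lengths are in m, angles in degrees, forces in N, time in s.
With the tool pointing down it reaches from about 0.35 to 0.875 m from the base axis. Payload 4.2 kg.
Tool frame: the origin (TCP) lies between the finger pads; the fingertips stand 17 mm ahead of it and the grasp point (between the pads) lies 2 mm behind it; z points along the fingers, y is the line along which they close (so a half turn about z gives the same grasp; the last joint's range is limited). The gripper opens to 87 mm and grips with 3 to 60 N. Pads are 19 mm wide; open, the fingers measure 117 mm over their backs; the gripper's body (75 mm by 190 mm) begins 51 mm behind the grasp point.
Start: joints at [88.384, 22.042, 0.453, 0, -68.411, -14.817], TCP at [0.177, 0.599, 0.24] pointing down, gripper open.
Joint ranges: [-179.83, 179.83], [-69.29, 118.12], [-61.27, 80.66], [-181.25, 117.63], [-171.15, -9.14], [-177.46, 177.46]. Speed limits (degrees/s): [159.86, 159.86, 180, 180, 180, 180].

INTERFACE

Orientations are given as a 3x3 rotation matrix whose columns are the frame's x, y, z axes.
In Python, from station import r gives the robot as it stands.
- The arm moves only by the tool servo_tool, never from a script. Its argument "targets" is a list of rows, each a list of 5 numbers: the shift along the world's x, y, z in units of 30 mm (1.0 is 30 mm), then the turn about the world's z in rad, then the finger opening in mm, from 0 to 87. In form: [[x, y, z, turn, gripper], ...]. A call has exactly 5 rows; each row is the pose to reach, as a shift and turn from the pose commanded when the call began; what a row does not reach only later rows make up. A row lasts 1/12 s, in which the tool goes at most 41.7 mm and 7.16 degrees, less where a joint would pass 70% of its speed; a pose out of reach is approached as far as the arm can. A call with a gripper value outside its range is refused whole. The fingers move at their own pace and stop on an object; the grip force is fixed at half the most. Time passes only in rows, so rows that repeat a pose let the fingers close, or fill a call up. It gives the time, the measured TCP pose, the force, the opening and the grip force at its end, in the units of the state.
- r.sense(): the state, without advancing time (a new reading comes with each control period).
- r.capture(name): name is "scene" or "top" or "wrist"; returns a dict with "pixels" (420x560x3 uint8, red, green, blue), "fx", "fy", "cx", "cy" (pixels), "world_from_camera" (4x4, takes a point from camera to world coordinates). Camera axes: x right, y down, z forward; pixel columns grow to the right and rows downward; lengths in m; the calibration is good to about 2 mm. A picture is of the moment at which its call begins. There is no depth.
- r.finish_job(): hands the job in; it is judged then, once.
The state is a dict: "time_s": time; "joints": joint angles; "joint_velocities": joint speeds; "effort": joint torques, N m; "tcp_pos": TCP position; "ee_rot": TCP orientation; "wrist_force": force on the tool from outside, world axes, zero at the start; "moment": the same for the moment, N m; "gripper_width": opening from 0.0 (shut) to 1.0 (fully open); "gripper_force": force on a finger pad.
Only numpy, scipy, OpenCV 4.12 (cv2) and the standard library are available. Lean on these libraries where they do the work, as an engineer would, in place of code of your own. Each camera call takes 0.05 s, during which the arm holds its last target. There are 200 camera calls.

TASK

Pick up the carrier with the black slab and set it down flat on the fixture's bed, nose first in the open mouth of the guide rails, and let it go there. Then push it from behind so that the rails centre it, until its nose is fully home against the brass end stop, and keep it pushed there with about 12 newtons for half a second; never force it against the rails or the stop with more than about 20 newtons. Leave it lying home and let go of it, and leave everything else on the bench where it is.

Things in the scene. Friction and masses are not known exactly. Their poses are not given: they have to be found in the camera images.
- black_carrier: the carrier to load: aluminium sled 80 mm long (x), 46 wide (y), 24 tall, a black slab on top, a white grip block in the middle. Front (+x, nose): half circle of radius 23. Rear: flat upright face 46 wide at x = -40; push on its metal, 0 to 21 mm above the underside. Origin: middle of the underside, z up. Mass 0.2 to 0.45 kg; sliding it on the bed takes 1 to 5 N.
- grip (a point): centre of the white grip block on the black carrier, straight above the carrier's origin by 38 mm. The block is 30 long (carrier x), 24 wide (carrier y) and stands from 21 to 54 mm above the underside
- nose (a point): the foremost point of the black carrier's nose, 40 mm ahead of its origin and 10 mm above its underside. If the carrier goes askew in the channel it wedges before it is home: back off and push again in line with the nose
- fixture: fixture, fixed to the bench, its place and heading change: dark blue bed 12 mm thick, 240 long (x -120 to +120), 140 wide, with two light metal guide rails and a brass end stop on it. The carrier lies on the bed's top, 12 mm above the origin. Origin: underside of the bed, on the bed's centre line, where the funnel meets the channel; x points from mouth to stop (the way to push), z up.
- mouth (a point): point on the bed's top at the rails' mouth, on the bed's centre line, fixture x = -60. Rails: 14 mm high, 10 thick; inner faces 90 apart here, converging straight to 49 apart at x = 0, then parallel (a channel) to x = 46. The pair is clamped rigidly, off the centre line by an unmeasured 0 to 7 mm to either side: let it centre the carrier. The bed is open from x = -120 to -60
- channel_end (a point): point on the bed's top at the far end of the channel, fixture x = 46. Beyond it stands the end stop: a rigid brass block 46 wide, 12 thick, reaching 22 mm above the bed, a black knob behind it. Its setting is not measured: its face lies anywhere from 2 to 32 mm beyond this point (fixture x 48 to 78) and has to be found by contact
- orange_carrier: the other sample carrier, same shape and size as the black one but with an orange slab on top; origin at the middle of its underside. Not to be used.
- weight: bystander: plain steel cylinder, 44 diameter, 30 tall; origin under its centre
- jar: bystander: small closed jar, 48 diameter, 60 tall; origin under its centre
- screwdriver: bystander: screwdriver lying on the bench; origin under its middle
- spacer: bystander: brass ring lying flat, 52 outer diameter, 12 high; origin under its centre
- caliper: bystander: steel caliper with a black slide lying flat, 160 long; origin under its middle
There are look-alikes about, which are no part of the job. Leave any blue look-alike of the black_carrier alone.

How it is judged:
By the outcome, as a careful person would: the job done as asked, in the order asked, and still so for the second after the job is handed in, with the robot touching nothing.
It also fails if it takes over 67 s, if anything falls off the work surface, if the arm or the gripper's body presses on something with over 40 N, if the wrist force passes 120 N, or if a joint passes its speed limit or range.

## Working session

There is one attempt and no reset: what is moved stays moved. The work goes in short steps, Python scripts to look and compute and a tool call to move; the robot and the scene stay as the last step left them, time stands still between calls to the robot, and variables do not carry over. Pictures are saved under pics/ and viewed, at most 10 in all, crops included, and the job is handed in when it is done.

Besides the shell and the picture viewer there is one more tool, called after "Emit:" as name(argument=value, ...) on one line, values as JSON. servo_tool: Moves the arm, as the interface text tells. Its arguments: {"type":"object","properties":{"targets":{"type":"array","items":{"type":"array","items":{"type":"number"}}}},"required":["targets"]}

```bash
mkdir -p pics
python3 - <<'E'
from station import r
import cv2,numpy as np
for n in("scene","top"):
    c=r.capture(n);cv2.imwrite(f"pics/{n}0.png",c["pixels"][:,:,::-1]);np.savez(f"pics/{n}0.npz",**c)
    print(n,c["fx"],c["fy"],c["cx"],c["cy"],np.round(c["world_from_camera"],4).tolist())
s=r.sense();print(s)
E
```

```text
scene 522.1384744152912 522.1384744152912 283.8235770766712 213.87847912717928 [[0.8552, 0.437, -0.2788, 0.9406], [0.5184, -0.7228, 0.457, -0.7416], [-0.0018, -0.5353, -0.8446, 1.3652], [0.0, 0.0, 0.0, 1.0]]
top 527.7086960065594 527.7086960065594 277.25846654863517 205.99569465366102 [[0.0088, -0.9986, 0.0526, 0.4534], [-0.9998, -0.0098, -0.0198, 0.004], [0.0203, -0.0525, -0.9984, 1.2998], [0.0, 0.0, 0.0, 1.0]]
{'time_s': 0.1, 'joints': array([ 8.83852595e+01,  2.20839779e+01,  3.88497273e-01, -2.62066606e-02,
       -6.84124841e+01, -1.48175299e+01]), 'joint_velocities': array([-0.0867729 , -0.11571544,  0.31624423,  0.14369257,  0.00755398,
        0.04898733]), 'effort': array([-1.42274331e-06, -3.91690028e+01,  1.87935072e+01,  4.23193127e+00,
        1.34710918e-02, -7.10240511e-05]), 'tcp_pos': array([0.17662587, 0.59899144, 0.23859779]), 'ee_rot': array([[ 9.59107086e-01, -2.83043051e-01, -4.78237994e-04],
       [-2.83043446e-01, -9.59105263e-01, -1.87157028e-03],
       [ 7.10543852e-05,  1.93039845e-03, -9.99998134e-01]]), 'wrist_force': array([ 0.47034724,  0.77382637, -0.34982945]), 'moment': array([-0.01779999,  0.02517061, -0.02829433]), 'gripper_force': 0.0, 'gripper_width': 1.0011498845429863}
```

View pics/top0.png

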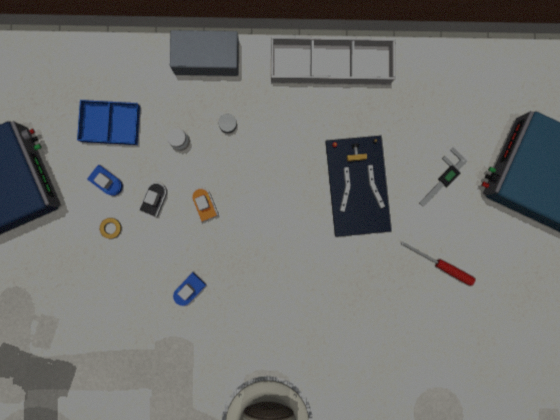

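View pics/scene0.png

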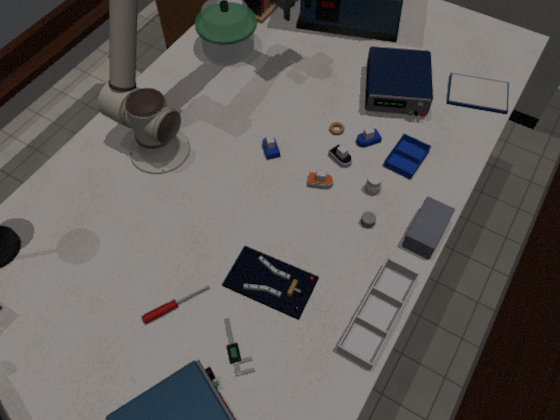

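The top view shows the black carrier at about (152,198) with its nose to the upper right, and the fixture bed at about (358,187) with the stop at its top (357,157). The orange carrier, two blue look-alikes and the bystanders stand apart from both. The scene view agrees: black carrier at (340,155), fixture at (270,282).

```bash
cat > h.py <<'E'
import numpy as np,cv2
def ray(c,uv,z):
    uv=np.atleast_2d(uv).astype(float);W=c["world_from_camera"]
    d=np.c_[(uv[:,0]-c["cx"])/c["fx"],(uv[:,1]-c["cy"])/c["fy"],np.ones(len(uv))]@W[:3,:3].T
    o=W[:3,3];return o+d*((z-o[2])/d[:,2])[:,None]
def proj(c,p):
    W=np.linalg.inv(c["world_from_camera"]);q=np.atleast_2d(p)@W[:3,:3].T+W[:3,3]
    return np.c_[c["fx"]*q[:,0]/q[:,2]+c["cx"],c["fy"]*q[:,1]/q[:,2]+c["cy"]]
def big(m):
    cs=cv2.findContours(m.astype(np.uint8),cv2.RETR_EXTERNAL,cv2.CHAIN_APPROX_NONE)[0]
    return max(cs,key=cv2.contourArea)[:,0,:]
E
python3 - <<'E'
from h import *
c={k:v for k,v in np.load("pics/top0.npz").items()}
im=c["pixels"].astype(int);hsv=cv2.cvtColor(c["pixels"],cv2.COLOR_RGB2HSV)
def win(m,x0,x1,y0,y1):
    w=np.zeros(m.shape,bool);w[y0:y1,x0:x1]=1;return m&w
bed=win(im.sum(2)<170,310,405,120,250)
k=big(bed);h=cv2.convexHull(k)[:,0,:];R=cv2.minAreaRect(ray(c,h,.012)[:,:2].astype(np.float32))
print("bed",R,cv2.boxPoints(R).tolist())
# stop (brass)
st=win((hsv[...,0]>15)&(hsv[...,0]<32)&(hsv[...,1]>120)&(hsv[...,2]>80),335,380,140,175)
print("brass",np.argwhere(st).mean(0)[::-1],ray(c,np.argwhere(st).mean(0)[::-1],.034))
rail=win(im.min(2)>120,335,388,155,215)
cs=cv2.findContours(rail.astype(np.uint8),0,2)[0]
for q in cs:
    if cv2.contourArea(q)>8: print("rail",cv2.boundingRect(q),ray(c,q[:,0].mean(0),.026))
# black carrier
dk=win(im.sum(2)<150,135,172,178,220);k=big(dk)
print("dark",cv2.minAreaRect(ray(c,k,.023)[:,:2].astype(np.float32)))
def crop(x0,x1,y0,y1,s): return cv2.resize(c["pixels"][y0:y1,x0:x1,::-1],None,fx=s,fy=s,interpolation=cv2.INTER_CUBIC)
a=crop(130,175,175,220,8);b=crop(322,394,130,240,5)
o=np.zeros((max(a.shape[0],b.shape[0]),a.shape[1]+b.shape[1],3),np.uint8);o[:a.shape[0],:a.shape[1]]=a;o[:b.shape[0],a.shape[1]:]=b
cv2.imwrite("pics/crop0.png",o)
E
```

```text
bed ((0.5738499164581299, -0.2189735472202301), (0.23631694912910461, 0.138042151927948), 5.9306416511535645) [[0.4491922855377197, -0.1625305712223053], [0.4634554386138916, -0.29983386397361755], [0.69850754737854, -0.2754165232181549], [0.6842443943023682, -0.13811323046684265]]
brass [356.61 156.72] [[ 0.64151575 -0.21226386  0.034     ]]
rail (343, 195, 5, 9) [[ 0.5393592  -0.18506083  0.026     ]]
rail (375, 192, 6, 9) [[ 0.54856351 -0.26454929  0.026     ]]
rail (345, 183, 5, 10) [[ 0.56576122 -0.19050486  0.026     ]]
rail (371, 181, 5, 11) [[ 0.57071913 -0.25416062  0.026     ]]
rail (369, 170, 4, 9) [[ 0.60229806 -0.24728232  0.026     ]]
rail (345, 168, 4, 12) [[ 0.6043908  -0.18818024  0.026     ]]
rail (384, 155, 4, 30) [[ 0.6201684  -0.28521498  0.026     ]]
dark ((0.5356471538543701, 0.2795391380786896), (0.035778243094682693, 0.07033543288707733), 68.009765625)
```

View pics/crop0.png

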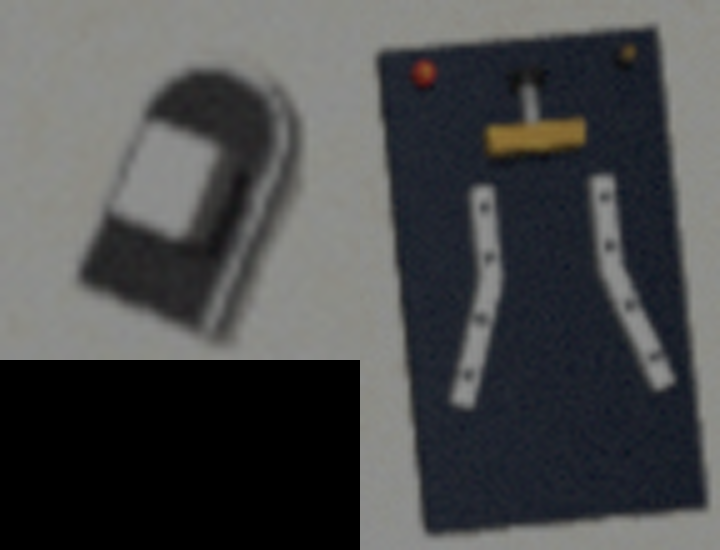

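The crop shows the black carrier with its grip block at about crop (160,180), heading about -22°. The bed's measured 236 x 138 mm fits the given 240 x 140, heading about +5.9°. The rails sit about 2 mm to the -y side, and the stop is at about fixture x 62–68. I'm moving above the carrier.

Emit:
servo_tool(targets=[[0.8,-0.7,0,0,87],[1.6,-1.4,0,0,87],[2.4,-2.1,0,0,87],[3.2,-2.8,0,0,87],[4,-3.5,0,0,87]])

```text
time_s: 0.52
tcp_pos: [0.2974, 0.4931, 0.2391]
ee_rot: [[0.959, -0.282, -0.0], [-0.282, -0.959, -0.001], [-0.0, 0.001, -1.0]]
wrist_force: [0.3, -0.2, -0.1]
gripper_width: 0.999
gripper_force: 0.0
```

Emit:
servo_tool(targets=[[0.8,-0.7,0,0,87],[1.6,-1.4,0,0,87],[2.4,-2.1,0,0,87],[3.2,-2.8,0,0,87],[4,-3.5,0,0,87]])

```text
time_s: 0.93
tcp_pos: [0.4175, 0.3881, 0.2392]
ee_rot: [[0.959, -0.283, -0.001], [-0.283, -0.959, -0.001], [-0.0, 0.001, -1.0]]
wrist_force: [-0.4, 0.9, -0.0]
gripper_width: 0.998
gripper_force: 0.0
```

Emit:
servo_tool(targets=[[0.8,-0.7,0,-0.05,65],[1.6,-1.4,0,-0.096,65],[2.4,-2.1,0,-0.096,65],[3.2,-2.8,0,-0.096,65],[3.6,-3.5,0,-0.096,65]])

```text
time_s: 1.35
tcp_pos: [0.5266, 0.2831, 0.2387]
ee_rot: [[0.927, -0.375, -0.0], [-0.375, -0.927, -0.001], [-0.0, 0.001, -1.0]]
wrist_force: [0.0, -0.5, -0.2]
gripper_width: 0.764
gripper_force: 0.0
```

Run:
```python
from station import r
from h import *
c=r.capture("wrist");np.savez("pics/w1.npz",**c);cv2.imwrite("pics/w1.png",c["pixels"][:,:,::-1])
s=r.sense();print(s["time_s"],s["tcp_pos"],s["ee_rot"][:,0],np.round(c["world_from_camera"],3).tolist(),c["fx"])
t=dict(np.load("pics/top0.npz"));sc=dict(np.load("pics/scene0.npz"))
for n,c,(x0,x1,y0,y1) in(("top",t,(143,160,189,205)),("scene",sc,(330,352,145,166))):
    m=np.zeros(c["pixels"].shape[:2],bool);g=c["pixels"].astype(int).min(2);print(n,g[y0:y1,x0:x1].max());m[y0:y1,x0:x1]=g[y0:y1,x0:x1]>150
    k=big(m);M=k.mean(0);print(M,ray(c,M,.054),cv2.minAreaRect(ray(c,k,.054)[:,:2].astype(np.float32)))
```

```text
1.4 [0.52714471 0.27993025 0.23864011] [ 9.25965099e-01 -3.77608977e-01 -3.09990029e-04] [[-0.375, -0.898, -0.229, 0.588], [-0.927, 0.364, 0.091, 0.259], [0.002, 0.246, -0.969, 0.383], [0.0, 0.0, 0.0, 1.0]] 289.8368179678197
top 141Traceback (most recent call last):
  File "<stdin>", line 8, in <module>
  File "h.py", line 11, in big
    return max(cs,key=cv2.contourArea)[:,0,:]
           ~~~^^^^^^^^^^^^^^^^^^^^^^^^
ValueError: max() iterable argument is empty
```

View pics/w1.png

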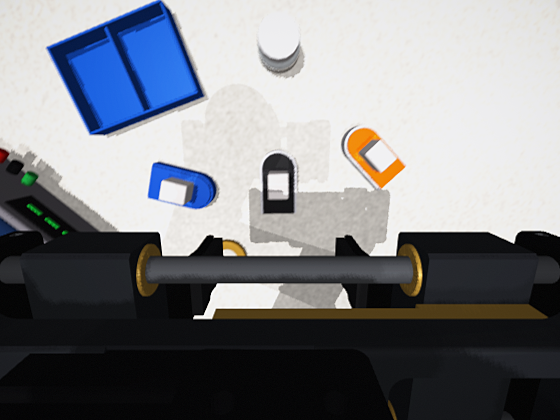

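The wrist view shows the black carrier upright and aligned at (279,182), with its white grip top at about (278,184). The fingers sit at columns ~205 and ~350, symmetric about it.

Run:
```python
from h import *
c=dict(np.load("pics/w1.npz"));im=c["pixels"].astype(int)
def win(m,x0,x1,y0,y1):
    w=np.zeros(m.shape,bool);w[y0:y1,x0:x1]=1;return m&w
d=win(im.max(2)<70,255,300,145,220);k=big(d);P=ray(c,k,.024)[:,:2].astype(np.float32);print("slab",cv2.boundingRect(k),cv2.minAreaRect(P))
g=win(im.min(2)>190,265,291,165,203);k=big(g);print("grip",cv2.boundingRect(k),k.mean(0),cv2.minAreaRect(ray(c,k,.054)[:,:2].astype(np.float32)))
t=dict(np.load("pics/top0.npz"));m=win(t["pixels"].astype(int).min(2)>115,143,158,189,205);k=big(m);print("top",cv2.boundingRect(k),cv2.minAreaRect(ray(t,k,.054)[:,:2].astype(np.float32)))
```

```text
slab (263, 154, 31, 59) ((0.5359765291213989, 0.2808966636657715), (0.037997763603925705, 0.0732526034116745), 68.6424331665039)
grip (268, 174, 20, 24) [277.82692308 186.59615385] ((0.538473904132843, 0.2801647484302521), (0.021889276802539825, 0.026616904884576797), 67.93673706054688)
top (143, 189, 14, 15) ((0.5402311086654663, 0.28423064947128296), (0.033503457903862, 0.027919888496398926), 68.73397064208984)
```

Emit:
servo_tool(targets=[[0.2,0,-0.5,0.01,65],[0.4,-0.05,-1.5,0.01,65],[0.4,-0.05,-2.7,0.01,65],[0.4,-0.05,-3.8,0.01,65],[0.4,-0.05,-4.3,0.01,65]])

```text
time_s: 1.82
tcp_pos: [0.5341, 0.281, 0.1054]
ee_rot: [[0.931, -0.366, -0.007], [-0.366, -0.931, -0.005], [-0.005, 0.007, -1.0]]
wrist_force: [-1.2, 0.5, -1.0]
gripper_width: 0.748
gripper_force: 0.0
```

Run:
```python
from station import r
from h import *
c=r.capture("wrist");cv2.imwrite("pics/w2.png",c["pixels"][:,:,::-1])
s=r.sense();print(s["time_s"],s["tcp_pos"],s["ee_rot"][:,0],s["gripper_width"])
im=c["pixels"].astype(int);k=None
print(proj(c,[[.537,.281,.054]]))
```

```text
1.8667 [0.53328675 0.28049267 0.10366753] [ 0.93064773 -0.3658509  -0.0069221 ] 0.749292568618326
[[277.61856014 228.66961299]]
```

View pics/w2.png

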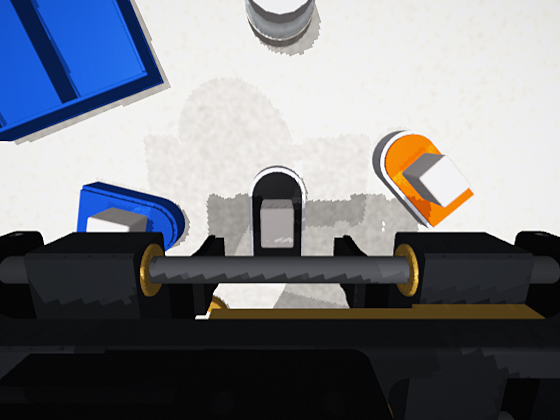

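The block top is centred at about (277,228), as predicted (277.6,228.7), and both fingers are clear of everything. I'm descending.

Emit:
servo_tool(targets=[[0,0,-0.5,0,65],[0,0,-1.1,0,65],[0,0,-1.6,0,65],[0,0,-1.9,0,65],[0,0,-1.9,0,65]])

```text
time_s: 2.28
tcp_pos: [0.5358, 0.2824, 0.0519]
ee_rot: [[0.931, -0.364, -0.003], [-0.364, -0.931, -0.002], [-0.002, 0.003, -1.0]]
wrist_force: [-0.4, -0.5, -0.5]
gripper_width: 0.749
gripper_force: 0.0
```

Emit:
servo_tool(targets=[[0.03,0,-0.2,0,65],[0.03,0,-0.2,0,65],[0.03,0,-0.2,0,20],[0.03,0,-0.2,0,18],[0.03,0,-0.2,0,18]])

```text
time_s: 2.7
tcp_pos: [0.538, 0.2833, 0.0483]
ee_rot: [[0.931, -0.364, 0.001], [-0.364, -0.931, 0.001], [0.001, -0.001, -1.0]]
wrist_force: [0.5, -0.3, -0.1]
gripper_width: 0.598
gripper_force: 0.0
```

Emit:
servo_tool(targets=[[0,0,0,0,18],[0,0,0,0,18],[0,0,0,0,18],[0,0,0,0,18],[0,0,0,0,18]])

```text
time_s: 3.12
tcp_pos: [0.5374, 0.2825, 0.0476]
ee_rot: [[0.931, -0.364, -0.001], [-0.364, -0.931, -0.001], [-0.0, 0.001, -1.0]]
wrist_force: [-0.5, -0.6, 1.9]
gripper_width: 0.271
gripper_force: 30.0
```

Gripped: the width is 23.6 mm, matching the 24 mm block. Next I lift and carry it toward the mouth.

Emit:
servo_tool(targets=[[0,0,0.3,0,18],[0,0,1,0,18],[0,0,2,0,18],[0,0,2.8,0,18],[0,-0.3,3.3,0,18]])

```text
time_s: 3.53
tcp_pos: [0.5389, 0.2758, 0.1498]
ee_rot: [[0.932, -0.363, 0.004], [-0.363, -0.932, 0.003], [0.003, -0.005, -1.0]]
wrist_force: [0.7, -0.0, -1.7]
gripper_width: 0.273
gripper_force: 30.0
```

Emit:
servo_tool(targets=[[-0.1,-0.8,0,0.08,18],[-0.2,-1.8,0,0.16,18],[-0.3,-2.8,0,0.24,18],[-0.4,-3.9,0,0.3,18],[-0.5,-5,0,0.35,18]])

```text
time_s: 3.95
tcp_pos: [0.522, 0.1228, 0.1467]
ee_rot: [[1.0, -0.019, -0.0], [-0.019, -1.0, 0.0], [-0.0, -0.0, -1.0]]
wrist_force: [0.5, -1.6, -2.9]
gripper_width: 0.277
gripper_force: 30.0
```

Emit:
servo_tool(targets=[[-0.1,-1.1,0,0.04,18],[-0.2,-2.2,0,0.08,18],[-0.3,-3.3,0,0.126,18],[-0.4,-4.4,0,0.126,18],[-0.5,-5.5,0,0.126,18]])

```text
time_s: 4.37
tcp_pos: [0.507, -0.0424, 0.1468]
ee_rot: [[0.995, 0.103, 0.0], [0.103, -0.995, 0.0], [0.0, -0.0, -1.0]]
wrist_force: [1.2, -0.2, -2.4]
gripper_width: 0.277
gripper_force: 30.0
```

Emit:
servo_tool(targets=[[0,-1.1,0,0,18],[-0.1,-2.2,0,0,18],[-0.17,-3.2,0,0,18],[-0.17,-4.2,0,0,18],[-0.17,-5,0,0,18]])

```text
time_s: 4.78
tcp_pos: [0.502, -0.1929, 0.1467]
ee_rot: [[0.995, 0.102, -0.0], [0.102, -0.995, 0.0], [-0.0, -0.0, -1.0]]
wrist_force: [1.2, 1.2, -2.4]
gripper_width: 0.276
gripper_force: 30.0
```

Emit:
servo_tool(targets=[[0,-0.6,0,0,18],[0,-1,0,0,18],[0,-1.2,0,0,18],[0,-1.2,0,0,18],[0,-1.2,0,0,18]])

```text
time_s: 5.2
tcp_pos: [0.5024, -0.2265, 0.1464]
ee_rot: [[0.995, 0.103, -0.0], [0.103, -0.995, 0.0], [-0.0, -0.0, -1.0]]
wrist_force: [-0.5, 0.4, -2.3]
gripper_width: 0.268
gripper_force: 30.0
```

Run:
```python
from station import r
from h import *
c=r.capture("top");cv2.imwrite("pics/t2.png",cv2.resize(c["pixels"][110:260,280:440,::-1],None,fx=4,fy=4));w=r.capture("wrist");np.savez("pics/w3.npz",**w)
cv2.imwrite("pics/w3.png",w["pixels"][:,:,::-1])
s=r.sense();print(s["time_s"],s["tcp_pos"],s["ee_rot"][:,0],s["gripper_width"],s["wrist_force"])
```

```text
5.3 [ 0.50258089 -0.2260921   0.14655887] [ 9.94565350e-01  1.04114111e-01 -1.28084754e-04] 0.2737978557470532 [-0.42987981  0.02686416 -3.39876123]
```

View pics/w3.png

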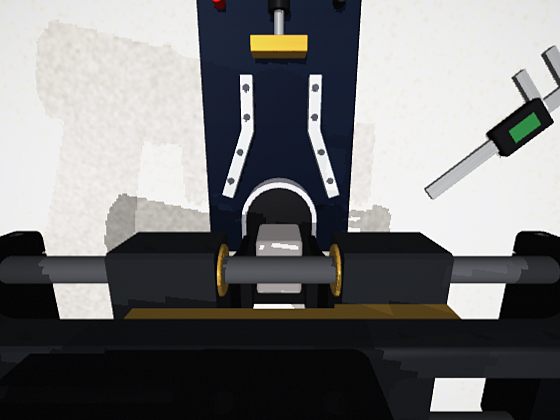

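The wrist view shows the carrier in hand, its nose at (280,180), lined up with the rails: inner channel edges at columns ~254 and ~309, stop at (279,45). I'll measure this view with rays before lowering.

Run:
```python
from h import *
c=dict(np.load("pics/w3.npz"));im=c["pixels"].astype(int);hsv=cv2.cvtColor(c["pixels"],cv2.COLOR_RGB2HSV)
tcp=np.array([.5026,-.2261]);a=np.arctan2(.1041,.9946);R=np.array([[np.cos(a),-np.sin(a)],[np.sin(a),np.cos(a)]])
T=lambda uv,z:((ray(c,uv,z)[:,:2]-tcp)@R*1000).round(1)
w=im.min(2)>150
for row in(80,95,110,120):
    x=np.flatnonzero(w[row,225:340])+225;g=np.argmax(np.diff(x));L,Rr=x[g],x[g+1]
    print(row,"inner",T([[L+.5,row],[Rr-.5,row]],.026).tolist())
for row in(60,100,140):
    x=np.flatnonzero(im[row,180:380].max(1)<90)+180;print(row,"bed",T([[x[0]-.5,row],[x[-1]+.5,row]],.012).tolist())
# mouth ends, stop
b=(hsv[...,0]>15)&(hsv[...,0]<32)&(hsv[...,1]>120)&(hsv[...,2]>150);b[75:]=0;k=big(b);x,y,W,H=cv2.boundingRect(k);print((x,y,W,H))
ys=np.flatnonzero(np.abs(np.diff(im[30:65,279].sum(1)))>60)+30;print("edges",ys,im[30:65:2,279].tolist())
print("stop top-face edge at",[(v,T([[279,v]],.034).tolist()) for v in(y,y+H-8,y+H-4,y+H)], T([[279,y+H]],.012))
print("rail low ends",T([[230,197],[333,197]],.026).tolist())
for row in(190,200,210):
    x=np.flatnonzero(w[row,238:325])+238;print(row,x.min(),x.max(),T([[x.min()-.5,row],[x.max()+.5,row]],.115).tolist())
```

```text
80 inner [[113.0, 23.9], [113.0, -24.4]]
95 inner [[101.1, 24.1], [101.1, -24.7]]
110 inner [[89.0, 23.6], [88.9, -25.0]]
120 inner [[80.7, 23.8], [80.6, -24.3]]
60 bed [[131.8, 70.3], [131.6, -68.3]]
100 bed [[98.8, 69.9], [98.6, -67.8]]
140 bed [[63.6, 70.3], [63.4, -68.1]]
(250, 35, 58, 16)
edges [33 49 50 51] [[202, 204, 207], [203, 206, 209], [193, 184, 174], [244, 210, 69], [241, 208, 75], [241, 208, 76], [241, 206, 74], [241, 208, 75], [241, 211, 78], [243, 215, 79], [216, 164, 55], [62, 45, 16], [74, 54, 19], [74, 54, 18], [34, 29, 27], [11, 16, 30], [9, 15, 27], [22, 30, 47]]
stop top-face edge at [(35, [[144.6, 0.6]]), (43, [[138.9, 0.6]]), (47, [[136.0, 0.6]]), (51, [[133.1, 0.6]])] [[138.9   0.5]]
rail low ends [[12.1, 46.4], [12.0, -49.7]]
190 256 302 [[34.6, 15.2], [34.5, -13.7]]
200 247 310 [[28.3, 20.9], [28.2, -18.8]]
210 243 314 [[21.9, 23.6], [21.8, -21.5]]
```

Everything agrees: the channel is centred on the tool line within 0.5 mm, the heading is equal, and the mouth is 12 mm ahead of the TCP. The stop face is about 133 mm ahead, so home is about 93 mm further on. I'm lowering.

Emit:
servo_tool(targets=[[0,-0.03,-0.6,0,18],[0,-0.03,-1.3,0,18],[0,-0.03,-2,0,18],[0,-0.03,-2.4,0,18],[0,-0.03,-2.6,0,18]])

```text
time_s: 5.72
tcp_pos: [0.5015, -0.2267, 0.0667]
ee_rot: [[0.995, 0.104, -0.004], [0.104, -0.995, 0.001], [-0.003, -0.001, -1.0]]
wrist_force: [-0.7, 0.1, -2.8]
gripper_width: 0.271
gripper_force: 30.0
```

Emit:
servo_tool(targets=[[0,0,-0.1,0,18],[0,0,-0.17,0,18],[0,0,-0.22,0,18],[0,0,-0.22,0,18],[0,0,-0.22,0,18]])

```text
time_s: 6.13
tcp_pos: [0.5031, -0.228, 0.0627]
ee_rot: [[0.995, 0.103, 0.002], [0.103, -0.995, -0.0], [0.001, 0.0, -1.0]]
wrist_force: [-0.1, -0.2, -2.9]
gripper_width: 0.272
gripper_force: 30.0
```

Emit:
servo_tool(targets=[[0,0,-0.03,0,18],[0,0,-0.06,0,18],[0,0,-0.08,0,18],[0,0,-0.08,0,18],[0,0,-0.08,0,18]])

```text
time_s: 6.55
tcp_pos: [0.5026, -0.228, 0.0596]
ee_rot: [[0.995, 0.103, 0.0], [0.103, -0.995, -0.0], [0.0, 0.0, -1.0]]
wrist_force: [0.4, -0.7, -1.3]
gripper_width: 0.278
gripper_force: 30.0
```

Emit:
servo_tool(targets=[[0,0,-0.02,0,18],[0,0,-0.03,0,18],[0,0,-0.03,0,18],[0,0,-0.03,0,18],[0,0,-0.03,0,18]])

```text
time_s: 6.97
tcp_pos: [0.5026, -0.228, 0.0595]
ee_rot: [[0.995, 0.103, 0.0], [0.103, -0.995, -0.0], [0.0, 0.0, -1.0]]
wrist_force: [-1.8, 1.9, 6.4]
gripper_width: 0.278
gripper_force: 30.0
```

It has landed, with about 9 N of contact. I release, rise and back off behind it.

Emit:
servo_tool(targets=[[0,0,0.03,0,18],[0,0,0.03,0,45],[0,0,0.03,0,50],[0,0,0.03,0,50],[0,0,0.03,0,50]])

```text
time_s: 7.38
tcp_pos: [0.5028, -0.228, 0.0596]
ee_rot: [[0.995, 0.103, 0.0], [0.103, -0.995, -0.0], [0.0, 0.0, -1.0]]
wrist_force: [0.5, 0.1, -0.5]
gripper_width: 0.491
gripper_force: 0.0
```

Emit:
servo_tool(targets=[[0,0,0.2,0,50],[0,0,0.6,0,50],[0,0,1.1,0,50],[0,0,1.6,0,50],[0,0,1.8,0,50]])

```text
time_s: 7.8
tcp_pos: [0.5039, -0.2283, 0.116]
ee_rot: [[0.995, 0.104, 0.004], [0.104, -0.995, -0.001], [0.004, 0.002, -1.0]]
wrist_force: [0.0, 0.5, -0.0]
gripper_width: 0.573
gripper_force: 0.0
```

Emit:
servo_tool(targets=[[-0.5,-0.05,0,0,30],[-1.1,-0.11,0,0,0],[-1.7,-0.18,0,0,0],[-2.2,-0.23,0,0,0],[-2.35,-0.24,0,0,0]])

```text
time_s: 8.22
tcp_pos: [0.4296, -0.235, 0.1134]
ee_rot: [[0.995, 0.102, -0.002], [0.102, -0.995, 0.001], [-0.002, -0.001, -1.0]]
wrist_force: [-0.3, -0.2, -0.4]
gripper_width: 0.281
gripper_force: 0.0
```

Run:
```python
from station import r
from h import *
r.capture("top")
c=r.capture("wrist");np.savez("pics/w4.npz",**c);t=r.capture("top");np.savez("pics/t4.npz",**t)
cv2.imwrite("pics/w4.png",c["pixels"][:,:,::-1])
s=r.sense();print(s["time_s"],s["tcp_pos"],s["ee_rot"][:,0],s["gripper_width"],s["wrist_force"])
```

```text
8.3667 [ 0.43269003 -0.23533676  0.11388476] [0.9946676  0.1031268  0.00111195] 0.14794315272889325 [-0.65089146  0.16941795 -0.27864975]
```

View pics/w4.png

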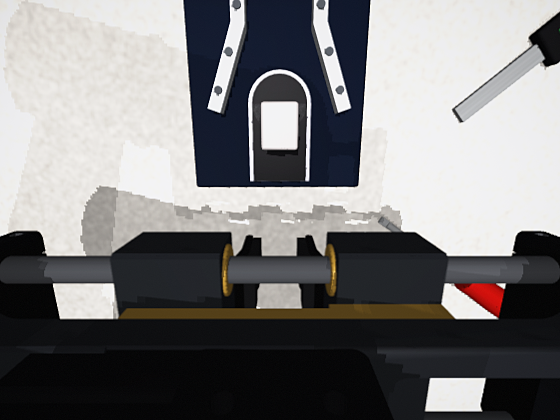

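The carrier lies flat and straight in the mouth: grip at (280,125), rear edge at row ~182, just inside the bed's edge at row 187. The tool is lined up behind it, clear of the screwdriver tip at (385,217). I'm lowering the closed fingers.

Emit:
servo_tool(targets=[[0,0,-0.5,0,0],[0,0,-1.2,0,0],[0,0,-1.9,0,0],[0,0,-2.4,0,0],[0,0,-2.6,0,0]])

```text
time_s: 8.78
tcp_pos: [0.432, -0.2348, 0.0334]
ee_rot: [[0.995, 0.103, -0.003], [0.103, -0.995, 0.001], [-0.003, -0.001, -1.0]]
wrist_force: [-0.3, 0.5, 0.2]
gripper_width: 0.007
gripper_force: 0.0
```

Emit:
servo_tool(targets=[[0.1,0.01,0,0,0],[0.2,0.02,0,0,0],[0.3,0.03,0,0,0],[0.4,0.041,0,0,0],[0.45,0.047,0,0,0]])

```text
time_s: 9.2
tcp_pos: [0.447, -0.2338, 0.0365]
ee_rot: [[0.995, 0.103, 0.002], [0.103, -0.995, -0.001], [0.002, 0.001, -1.0]]
wrist_force: [-0.2, 0.4, -0.0]
gripper_width: 0.006
gripper_force: 0.0
```

Emit:
servo_tool(targets=[[0.08,0.008,0,0,0],[0.16,0.017,0,0,0],[0.24,0.025,0,0,0],[0.32,0.033,0,0,0],[0.4,0.042,0,0,0]])

```text
time_s: 9.62
tcp_pos: [0.4566, -0.2324, 0.0354]
ee_rot: [[0.995, 0.103, -0.002], [0.103, -0.995, 0.0], [-0.002, -0.001, -1.0]]
wrist_force: [-2.8, -0.9, 1.8]
gripper_width: 0.008
gripper_force: 1.2
```

Emit:
servo_tool(targets=[[0.08,0.008,0,0,0],[0.16,0.017,0,0,0],[0.24,0.025,0,0,0],[0.32,0.033,0,0,0],[0.4,0.042,0,0,0]])

```text
time_s: 10.03
tcp_pos: [0.4699, -0.2312, 0.0354]
ee_rot: [[0.995, 0.103, 0.0], [0.103, -0.995, 0.0], [0.0, -0.0, -1.0]]
wrist_force: [-1.7, -0.7, 0.9]
gripper_width: 0.005
gripper_force: 0.6
```

Emit:
servo_tool(targets=[[0.08,0.008,0,0,0],[0.16,0.017,0,0,0],[0.24,0.025,0,0,0],[0.32,0.033,0,0,0],[0.4,0.042,0,0,0]])

```text
time_s: 10.45
tcp_pos: [0.4819, -0.2299, 0.0355]
ee_rot: [[0.995, 0.103, 0.0], [0.103, -0.995, 0.0], [0.0, 0.0, -1.0]]
wrist_force: [-0.6, -1.6, -0.8]
gripper_width: 0.003
gripper_force: 0.5
```

Emit:
servo_tool(targets=[[0.06,0.006,0,0,0],[0.12,0.012,0,0,0],[0.18,0.019,0,0,0],[0.24,0.025,0,0,0],[0.3,0.031,0,0,0]])

```text
time_s: 10.87
tcp_pos: [0.4907, -0.229, 0.0355]
ee_rot: [[0.995, 0.103, 0.0], [0.103, -0.995, 0.0], [0.0, -0.0, -1.0]]
wrist_force: [-0.3, -0.3, -1.6]
gripper_width: 0.005
gripper_force: 0.5
```

Emit:
servo_tool(targets=[[0.06,0.006,0,0,0],[0.12,0.012,0,0,0],[0.18,0.019,0,0,0],[0.24,0.025,0,0,0],[0.3,0.031,0,0,0]])

```text
time_s: 11.28
tcp_pos: [0.4997, -0.2281, 0.0356]
ee_rot: [[0.995, 0.103, 0.0], [0.103, -0.995, 0.0], [0.0, -0.0, -1.0]]
wrist_force: [-0.8, -0.1, -0.4]
gripper_width: 0.006
gripper_force: 0.5
```

Emit:
servo_tool(targets=[[0.05,0.005,0,0,0],[0.1,0.01,0,0,0],[0.15,0.016,0,0,0],[0.2,0.021,0,0,0],[0.25,0.026,0,0,0]])

```text
time_s: 11.7
tcp_pos: [0.5072, -0.2273, 0.0356]
ee_rot: [[0.995, 0.103, -0.0], [0.103, -0.995, 0.0], [-0.0, -0.0, -1.0]]
wrist_force: [-1.1, -0.2, -0.7]
gripper_width: 0.004
gripper_force: 0.6
```

Run:
```python
from station import r
from h import *
c=r.capture("wrist");cv2.imwrite("pics/w5.png",c["pixels"][:,:,::-1])
s=r.sense();print(s["time_s"],s["tcp_pos"],s["ee_rot"][:,0],s["wrist_force"])
```

```text
11.75 [ 0.50758305 -0.22734987  0.03559863] [9.94667246e-01 1.03135033e-01 4.83952836e-04] [-0.26075328  0.41457381 -0.33561856]
```

View pics/w5.png

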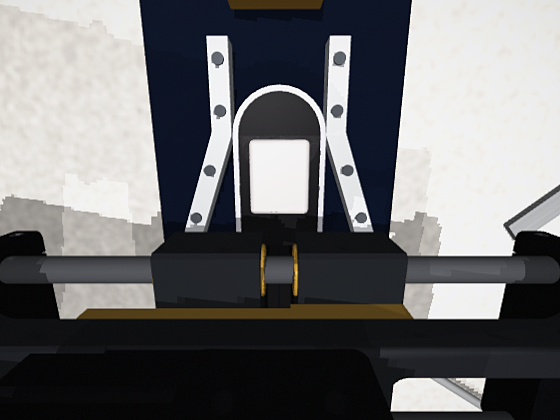

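The wrist view shows the carrier straight and entering the channel: sides at columns 233 and 326, channel walls at ~231 and ~328, nose at row 86. The force is low, so I keep pushing.

Emit:
servo_tool(targets=[[0.05,0.005,0,0,0],[0.1,0.01,0,0,0],[0.15,0.016,0,0,0],[0.2,0.021,0,0,0],[0.25,0.026,0,0,0]])

```text
time_s: 12.17
tcp_pos: [0.5147, -0.2265, 0.0356]
ee_rot: [[0.995, 0.103, -0.0], [0.103, -0.995, 0.0], [-0.0, -0.0, -1.0]]
wrist_force: [-1.8, 0.5, -0.1]
gripper_width: 0.005
gripper_force: 0.9
```

Emit:
servo_tool(targets=[[0.05,0.005,0,0,0],[0.1,0.01,0,0,0],[0.15,0.016,0,0,0],[0.2,0.021,0,0,0],[0.25,0.026,0,0,0]])

```text
time_s: 12.58
tcp_pos: [0.5222, -0.2258, 0.0356]
ee_rot: [[0.995, 0.103, -0.0], [0.103, -0.995, -0.0], [-0.0, 0.0, -1.0]]
wrist_force: [-2.4, -0.7, 1.6]
gripper_width: 0.006
gripper_force: 1.0
```

Emit:
servo_tool(targets=[[0.05,0.005,0,0,0],[0.1,0.01,0,0,0],[0.15,0.016,0,0,0],[0.2,0.021,0,0,0],[0.25,0.026,0,0,0]])

```text
time_s: 13.0
tcp_pos: [0.5297, -0.225, 0.0356]
ee_rot: [[0.995, 0.103, -0.0], [0.103, -0.995, -0.0], [-0.0, 0.0, -1.0]]
wrist_force: [-2.6, 0.0, 1.1]
gripper_width: 0.004
gripper_force: 1.2
```

Emit:
servo_tool(targets=[[0.03,0.003,0,0,0],[0.06,0.006,0,0,0],[0.09,0.009,0,0,0],[0.12,0.012,0,0,0],[0.15,0.016,0,0,0]])

```text
time_s: 13.42
tcp_pos: [0.5341, -0.2245, 0.0356]
ee_rot: [[0.995, 0.103, -0.0], [0.103, -0.995, 0.0], [-0.0, -0.0, -1.0]]
wrist_force: [-2.4, -0.3, 2.6]
gripper_width: 0.004
gripper_force: 1.2
```

Run:
```python
from station import r
from h import *
t=r.capture("top")
c=r.capture("wrist");np.savez("pics/w6.npz",**c);cv2.imwrite("pics/w6.png",c["pixels"][:,:,::-1])
s=r.sense();print(s["time_s"],s["tcp_pos"],s["ee_rot"][:,0],s["wrist_force"])
p=c["pixels"].astype(int)[0:120,280];print([(i,p[i].tolist()) for i in range(0,120,3)])
```

```text
13.5167 [ 0.53439929 -0.22448849  0.03555722] [9.94671538e-01 1.03093240e-01 5.61071441e-04] [-2.08210373  0.50645933  1.82460291]
[(0, [152, 153, 154]), (3, [153, 153, 155]), (6, [153, 154, 156]), (9, [154, 155, 157]), (12, [154, 155, 156]), (15, [155, 155, 158]), (18, [155, 155, 157]), (21, [154, 154, 157]), (24, [154, 155, 158]), (27, [153, 158, 166]), (30, [243, 197, 65]), (33, [241, 200, 72]), (36, [241, 201, 72]), (39, [241, 201, 73]), (42, [240, 197, 68]), (45, [241, 201, 72]), (48, [242, 203, 74]), (51, [242, 204, 73]), (54, [246, 211, 76]), (57, [102, 74, 26]), (60, [69, 50, 18]), (63, [69, 52, 19]), (66, [72, 53, 18]), (69, [2, 8, 22]), (72, [8, 11, 22]), (75, [8, 12, 22]), (78, [11, 17, 33]), (81, [14, 21, 38]), (84, [101, 105, 119]), (87, [244, 244, 245]), (90, [205, 205, 209]), (93, [55, 54, 56]), (96, [56, 55, 58]), (99, [54, 54, 56]), (102, [55, 53, 56]), (105, [55, 54, 56]), (108, [54, 52, 56]), (111, [53, 51, 56]), (114, [54, 53, 55]), (117, [53, 53, 55])]
```

Run:
```python
from h import *
c=dict(np.load("pics/w6.npz"))
u=np.array([.9947,.1031])
a=ray(c,[[280,56],[280,68.5]],.034)[:,:2]@u;b=ray(c,[[280,68.5],[280,84.5]],.012)[:,:2]@u;n=ray(c,[[280,84.5]],.033)[:,:2]@u
print("gap top",a[0]-n[0],"gap via bottom",b[0]-n[0])
```

```text
gap top 0.011967362234702184 gap via bottom 0.011365593515148875
```

The gap is about 11.7 mm. I'll advance most of it, then creep.

Emit:
servo_tool(targets=[[0.05,0.005,0,0,0],[0.1,0.01,0,0,0],[0.15,0.016,0,0,0],[0.2,0.021,0,0,0],[0.25,0.026,0,0,0]])

```text
time_s: 13.93
tcp_pos: [0.5418, -0.2237, 0.0355]
ee_rot: [[0.995, 0.103, 0.0], [0.103, -0.995, -0.0], [0.0, 0.0, -1.0]]
wrist_force: [-2.7, 0.8, 1.0]
gripper_width: 0.006
gripper_force: 1.1
```

Emit:
servo_tool(targets=[[0.01,0.001,0,0,0],[0.02,0.002,0,0,0],[0.03,0.003,0,0,0],[0.04,0.004,0,0,0],[0.05,0.005,0,0,0]])

```text
time_s: 14.35
tcp_pos: [0.543, -0.2236, 0.0355]
ee_rot: [[0.995, 0.103, -0.0], [0.103, -0.995, 0.0], [-0.0, -0.0, -1.0]]
wrist_force: [-2.3, 0.9, 0.2]
gripper_width: 0.005
gripper_force: 0.9
```

Emit:
servo_tool(targets=[[0.01,0.001,0,0,0],[0.02,0.002,0,0,0],[0.03,0.003,0,0,0],[0.04,0.004,0,0,0],[0.045,0.005,0,0,0]])

```text
time_s: 14.77
tcp_pos: [0.5445, -0.2234, 0.0355]
ee_rot: [[0.995, 0.103, 0.0], [0.103, -0.995, 0.0], [0.0, -0.0, -1.0]]
wrist_force: [-2.2, -0.1, 0.7]
gripper_width: 0.006
gripper_force: 0.9
```

Emit:
servo_tool(targets=[[0.01,0.001,0,0,0],[0.02,0.002,0,0,0],[0.03,0.003,0,0,0],[0.035,0.004,0,0,0],[0.04,0.004,0,0,0]])

```text
time_s: 15.18
tcp_pos: [0.5457, -0.2233, 0.0355]
ee_rot: [[0.995, 0.103, 0.0], [0.103, -0.995, 0.0], [0.0, 0.0, -1.0]]
wrist_force: [-2.0, -0.6, 0.3]
gripper_width: 0.004
gripper_force: 0.8
```

Emit:
servo_tool(targets=[[0.01,0.001,0,0,0],[0.02,0.002,0,0,0],[0.025,0.003,0,0,0],[0.03,0.003,0,0,0],[0.035,0.004,0,0,0]])

```text
time_s: 15.6
tcp_pos: [0.5458, -0.2232, 0.0355]
ee_rot: [[0.995, 0.103, -0.002], [0.103, -0.995, 0.0], [-0.002, -0.0, -1.0]]
wrist_force: [-4.4, -0.7, 3.1]
gripper_width: 0.004
gripper_force: 2.4
```

Emit:
servo_tool(targets=[[0.003,0,0,0,0],[0.005,0,0,0,0],[0.005,0,0,0,0],[0.005,0,0,0,0],[0.005,0,0,0,0]])

```text
time_s: 16.02
tcp_pos: [0.5458, -0.2232, 0.0355]
ee_rot: [[0.995, 0.103, -0.002], [0.103, -0.995, 0.0], [-0.002, -0.0, -1.0]]
wrist_force: [-5.1, -0.2, 2.6]
gripper_width: 0.007
gripper_force: 2.6
```

Emit:
servo_tool(targets=[[0.006,0.001,0,0,0],[0.012,0.001,0,0,0],[0.018,0.002,0,0,0],[0.024,0.002,0,0,0],[0.024,0.002,0,0,0]])

```text
time_s: 16.43
tcp_pos: [0.5459, -0.2232, 0.0355]
ee_rot: [[0.995, 0.103, -0.004], [0.103, -0.995, 0.0], [-0.004, -0.001, -1.0]]
wrist_force: [-6.9, -1.2, 4.2]
gripper_width: 0.006
gripper_force: 3.3
```

Emit:
servo_tool(targets=[[0.012,0.001,0,0,0],[0.024,0.002,0,0,0],[0.036,0.004,0,0,0],[0.048,0.005,0,0,0],[0.048,0.005,0,0,0]])

```text
time_s: 16.85
tcp_pos: [0.5459, -0.2232, 0.0355]
ee_rot: [[0.995, 0.102, -0.007], [0.102, -0.995, 0.001], [-0.007, -0.001, -1.0]]
wrist_force: [-9.9, -2.2, 7.4]
gripper_width: 0.007
gripper_force: 4.6
```

Emit:
servo_tool(targets=[[0.012,0.001,0,0,0],[0.024,0.002,0,0,0],[0.035,0.004,0,0,0],[0.035,0.004,0,0,0],[0.035,0.004,0,0,0]])

```text
time_s: 17.27
tcp_pos: [0.546, -0.2232, 0.0355]
ee_rot: [[0.995, 0.102, -0.009], [0.102, -0.995, 0.001], [-0.009, -0.002, -1.0]]
wrist_force: [-10.7, -2.3, 8.7]
gripper_width: 0.007
gripper_force: 5.5
```

Run:
```python
from station import r
from h import *
for i in range(3):
    c=r.capture("wrist");s=r.sense();print(s["time_s"],s["wrist_force"])
cv2.imwrite("pics/w7.png",c["pixels"][:,:,::-1])
```

```text
17.3167 [-11.1404211   -1.5132425    8.21185295]
17.3667 [-10.29787175  -2.61445738   9.48204342]
17.4167 [-9.81708748 -1.48016542  8.5978062 ]
```

View pics/w7.png

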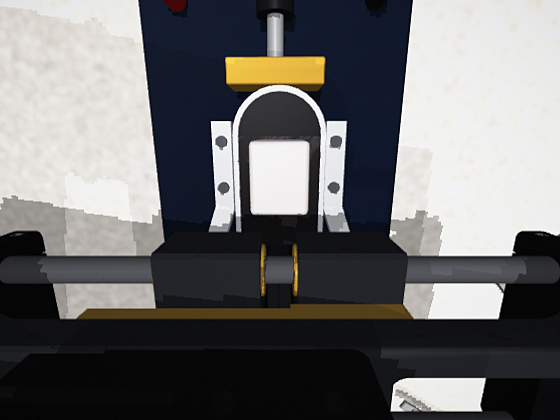

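The nose touches the brass stop (row ~85), and the carrier is straight in the channel. Force is about 10.7 N; I bring it to about 12–13 N and hold.

Emit:
servo_tool(targets=[[0.012,0.001,0.005,0,0],[0.025,0.003,0.01,0,0],[0.035,0.004,0.012,0,0],[0.035,0.004,0.012,0,0],[0.035,0.004,0.012,0,0]])

```text
time_s: 17.83
tcp_pos: [0.5461, -0.2231, 0.0355]
ee_rot: [[0.995, 0.102, -0.011], [0.102, -0.995, 0.001], [-0.011, -0.002, -1.0]]
wrist_force: [-11.4, -2.4, 7.2]
gripper_width: 0.005
gripper_force: 6.1
```

Emit:
servo_tool(targets=[[0.01,0.001,0,0,0],[0.022,0.002,0,0,0],[0.022,0.002,0,0,0],[0.022,0.002,0,0,0],[0.022,0.002,0,0,0]])

```text
time_s: 18.25
tcp_pos: [0.5461, -0.2232, 0.0355]
ee_rot: [[0.995, 0.102, -0.012], [0.102, -0.995, 0.001], [-0.012, -0.002, -1.0]]
wrist_force: [-13.1, -2.7, 9.5]
gripper_width: 0.004
gripper_force: 6.7
```

Emit:
servo_tool(targets=[[0,0,0,0,0],[0,0,0,0,0],[0,0,0,0,0],[0,0,0,0,0],[0,0,0,0,0]])

```text
time_s: 18.67
tcp_pos: [0.5461, -0.2231, 0.0356]
ee_rot: [[0.995, 0.102, -0.012], [0.102, -0.995, 0.001], [-0.012, -0.002, -1.0]]
wrist_force: [-13.5, -2.1, 9.5]
gripper_width: 0.007
gripper_force: 6.7
```

Emit:
servo_tool(targets=[[0,0,0,0,0],[0,0,0,0,0],[0,0,0,0,0],[0,0,0,0,0],[0,0,0,0,0]])

```text
time_s: 19.08
tcp_pos: [0.5461, -0.2231, 0.0355]
ee_rot: [[0.995, 0.102, -0.012], [0.102, -0.995, 0.001], [-0.012, -0.002, -1.0]]
wrist_force: [-13.5, -3.8, 9.7]
gripper_width: 0.007
gripper_force: 6.7
```

Held at about 13 N for over 0.8 s. I back straight off, then rise.

Emit:
servo_tool(targets=[[-0.08,-0.008,0,0,0],[-0.2,-0.021,0,0,0],[-0.45,-0.047,0,0,0],[-0.8,-0.083,0,0,0],[-1,-0.104,0,0,0]])

```text
time_s: 19.5
tcp_pos: [0.5213, -0.2257, 0.036]
ee_rot: [[0.995, 0.103, 0.001], [0.103, -0.995, 0.0], [0.001, 0.0, -1.0]]
wrist_force: [-0.0, -0.0, -1.3]
gripper_width: 0.01
gripper_force: 0.0
```

Emit:
servo_tool(targets=[[-0.3,-0.03,0.3,0,0],[-0.6,-0.06,1,0,0],[-0.9,-0.09,2,0,0],[-1.2,-0.12,3,0,0],[-1.4,-0.145,3.5,0,0]])

```text
time_s: 19.92
tcp_pos: [0.4805, -0.2307, 0.1453]
ee_rot: [[0.995, 0.104, 0.006], [0.104, -0.995, -0.002], [0.006, 0.003, -1.0]]
wrist_force: [0.4, -0.5, 1.0]
gripper_width: -0.001
gripper_force: 0.0
```

Run:
```python
from station import r
from h import *
c=r.capture("wrist");c=r.capture("wrist");t=r.capture("top")
o=np.zeros((420,800,3),np.uint8);o[:,:460]=c["pixels"][:,50:510,::-1];o[:400,460:]=cv2.resize(t["pixels"][120:240,310:412,::-1],(340,400));cv2.imwrite("pics/f.png",o)
s=r.sense();print(s["time_s"],s["tcp_pos"],s["wrist_force"])
```

```text
20.0667 [ 0.48016384 -0.23029268  0.14317403] [ 0.61424209 -0.32970597 -0.19848861]
```

View pics/f.png

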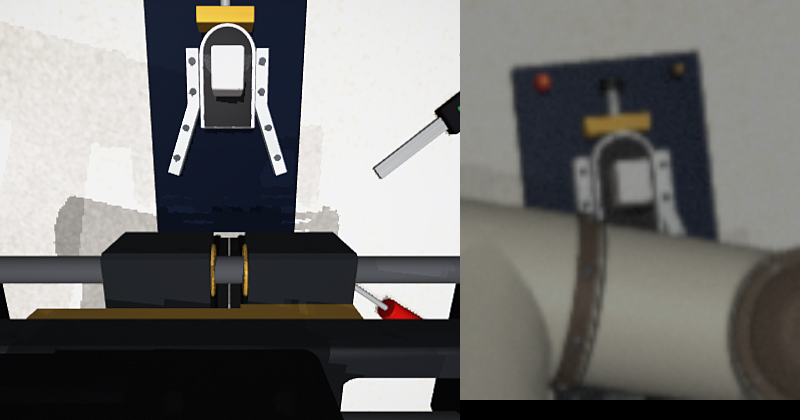

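The wrist half shows the carrier home: nose at about (227,25) touching the stop, straight in the channel. The gripper is clear of it and the bystanders in view are undisturbed. I'm handing in.

```bash
python3 -c "
from station import r
print(r.finish_job())"
```

```text
the job is handed in; nothing more can be done
None
```

The black carrier is lying home against the brass stop and let go; it was held there at about 13 N for over 0.8 s (no force reading went above about 14 N), and the job was handed in at about 20 s.

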